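Fit the extruder die and hold the run lever at half

ROBOT

A 6-joint arm with a two-finger parallel gripper is mounted at the origin on the work surface. World frame = base frame: x ahead of the robot, y to its left, z up, the work surface at z = 0. Lengths are in m, angles in rad, forces in N, time in s.
With the tool pointing down it reaches from about 0.325 to 0.85 m from the base axis. Payload 4.4 kg.
Tool frame: the origin (TCP) lies midway between the tips of the shut fingers; the grasp point (between the pads) lies 19 mm behind it; z points along the fingers, y is the line along which they close (so a half turn about z gives the same grasp; the last joint's range is limited). The gripper opens to 94 mm and grips with 3 to 60 N. Pads are 16 mm wide; open, the fingers measure 119 mm over their backs; the gripper's body (75 mm by 177 mm) begins 78 mm behind the grasp point.
Start: joints at [0.951, 0.207, 1.542, -0, 1.393, -0.15], TCP at [0.26, 0.513, 0.205] pointing down, gripper open.
Joint ranges: [-2.73, 2.73], [-0.86, 2.22], [0.23, 2.46], [-1.11, 4.25], [0.08, 2.63], [-2.82, 2.82]. Speed limits (rad/s): [2.79, 2.79, 3.14, 3.14, 3.14, 3.14].

INTERFACE

Orientations are given as a unit quaternion [w, x, y, z].
In Python, from workcell import arm gives the robot as it stands.
- The arm moves only by the tool apply_moves, never from a script. Its argument "deltas" is a list of rows, each a list of 2 entries, a list of its own where there are three numbers: the shift along the tool's x, y, z in units of 500 mm (1.0 is 500 mm), then the turn, a rotation vector about the tool's x, y, z in units of 30 degrees (1.0 is 30 degrees). A call has 1 to 10 rows; each row is the pose to reach, as a shift and turn from the pose commanded when the call began, along the tool's axes at that moment; what a row does not reach only later rows make up. A row lasts 1/12 s, in which the tool goes at most 41.7 mm and 7.16 degrees, less where a joint would pass 70% of its speed; a pose out of reach is approached as far as the arm can. A call with a number of a shift or a turn outside -1 to 1 is refused whole. A call with a gripper value outside its range is refused whole. "gripper" is the gripper command: -1 is fully open, 1 is shut, values between are in proportion, set as the call begins (left out, the last holds). The fingers move at their own pace and stop on an object; "newtons" is the grip in N (left out, the last holds). Time passes only in rows, so rows that repeat a pose let the fingers close. It gives the time, the measured TCP pose, the force, the opening and the grip force at its end, in the units of the state.
- arm.get_obs(): the state, without advancing time (a new reading comes with each control period).
- arm.snapshot(name): name is "scene" or "side" or "wrist"; returns the picture (420x560x3 uint8, red, green, blue); there is no depth.
- arm.camera_info(name): a dict with "fx", "fy", "cx", "cy" (pixels), "extrinsics" (4x4, takes a point from world to camera coordinates); the wrist camera has in their place "tool_from_camera" (4x4, takes a point from camera to tool coordinates, whose origin is the TCP and whose axes are the flange's). Camera axes: x right, y down, z forward; pixel columns grow to the right and rows downward; lengths in m; the calibration is good to about 2 mm. A picture is of the moment at which its call begins: read the wrist's pose just before it. camera_info takes no time and is no camera call.
- arm.hand_in(): hands the job in; it is judged then, once.
The state is a dict: "time_s": time; "joint_pos": joint angles; "joint_velocities": joint speeds; "effort": joint torques, N m; "ee_pos": TCP position; "orientation": TCP orientation; "ft_force": force on the tool from outside, world axes, zero at the start; "moment": the same for the moment, N m; "grip_width": finger opening in m; "grip_force": force on a finger pad.
Only numpy, scipy, OpenCV 4.12 (cv2) and the standard library are available. Lean on these libraries where they do the work, as an engineer would, in place of code of your own. Each camera call takes 0.05 s, during which the arm holds its last target. There are 200 camera calls.

TASK

Take the die plate out of its wooden stand and lower it by hand, without dropping it, tab upwards into the die slot at the front of the clay extruder until it sits fully home, shoulders flush with the top of the slot. Only then push the pad of the spring-loaded run lever down with the fingers to half of its travel and keep it there: the job finishes while you are still holding the lever half-way down. Leave the mug and the wooden block where they are.

Things in the scene. Friction and masses are not known exactly. Their poses are not given: they have to be found in the camera images.
- die_plate: The only die plate: bare aluminium slab 8 mm thick (x), 70 wide (y), 70 tall (z), with a 24 mm square hole; above it, centred, a tab 30 wide (y), 8 thick, 50 tall, to grip across its thickness (fingers close along x). About 0.15 kg. Origin: centre of its underside, z up; shoulders at z 70, tab z 70 to 120 mm. Same either way round. Starts upright in the stand.
- die_stand: Plywood stand fixed to the bench, base 100 x 120 x 12 mm, one upright slot (11 mm in x, 73 in y), floor 12 mm and rim 50 mm above the bench. Origin: on the bench below the slot's middle. The plate stands in it at the same yaw; lift it straight up 45 mm to clear. Stand and lever unit lie either side of the extruder, either way about.
- extruder: Clay extruder fixed to the bench. Origin: on the bench below the die slot's middle; x points back along the barrel, away from the robot; z up. Steel die holder 120 mm (y) x 40 mm (x), top at z 110 mm. Behind it: barrel, top z 108 (clamp rings 113); hopper at x 88 to 172, top z 153; gearbox at x 205 to 320, 120 wide, top z 150 mm.
- die_slot (a point): Centre of the die slot's floor, 40 mm above the bench, axes as the extruder. Slot open upwards, 11 mm in x, 73 in y (1.5 mm play each side), 70 deep; sloped lips in the top 8 mm widen the mouth to 22 x 84 mm. Plate home: its origin at this point, its x along the slot's x (either way), shoulders flush with the holder's top, tab above it.
- lever_unit: Control box of the run lever, fixed to the bench: steel base x -35 to 215 mm, 80 wide, 12 high; grey box x 110 to 200, 70 wide, top z 87 mm; hinge cheeks x 125 to 155, top z 123 mm. Origin: on the bench straight below the released lever's pad; x from the pad towards the box; z up.
- lever_pad (a point): Centre of the top face of the lever's black pad (45 x 45 x 12 mm), 120 mm above the bench when released; moves with the lever. The steel lever runs from the pad 140 mm along the unit's x to its hinge (axis along the unit's y, 111 mm above the bench). Free space below the pad down to the base.
- run_lever (a joint): Angle of the run lever, rad: 0 released (level), grows as the pad goes down, 0.30 at the bottom stop (pad about 41 mm lower). Half travel is 0.15 (pad about 21 mm lower). Sprung back: a straight push on the pad takes about 4 N to start, 10 N at half, 15 N at the bottom.
- mug: White ceramic mug, 74 mm across, 85 mm tall, handle on its y side; bystander. Origin: centre of its underside.
- wood_block: Light wooden beating block, 100 x 45 x 28 mm; bystander. Origin: centre of its underside.
There are look-alikes about, which are no part of the job. Several things have the shape of the die_plate; the one meant has the colours described above.

How it is judged:
On the way, in this order (a step that is already met when the one before it is completed fails the run):
1. the die plate is fully home in the extruder's slot, the lever still released (z of die_plate in the frame of die_slot between -0.004 and 0.004 m and x of die_plate in the frame of die_slot between -0.004 and 0.004 m and y of die_plate in the frame of die_slot between -0.005 and 0.005 m and angle between die_plate's own z axis and vertical below 0.08 rad and angle between the x axis of die_plate and the x axis of extruder, either way round below 0.08 rad and value of joint run_lever below 0.03 rad), for 0.2 s.
2. the plate is let go and the fingers hold the lever half-way down (z of die_plate in the frame of die_slot between -0.004 and 0.004 m and x of die_plate in the frame of die_slot between -0.004 and 0.004 m and y of die_plate in the frame of die_slot between -0.005 and 0.005 m and angle between die_plate's own z axis and vertical below 0.08 rad and angle between the x axis of die_plate and the x axis of extruder, either way round below 0.08 rad and value of joint run_lever between 0.1 and 0.2 rad and contact force between the fingers and run_lever above 3 N and contact force between the fingers and die_plate below 0.1 N), for 0.5 s.
At the end, for the whole second after the job is handed in: Die plate in the slot (underside within 4 mm of its floor, centred within 4 mm in x and 5 mm in y, upright and aligned within 0.08 rad), let go; fingers press the lever with over 3 N and hold it still (under 0.05 rad/s) between 0.10 and 0.20 rad (all of step 2 and velocity of joint run_lever between -0.05 and 0.05 rad/s); the arm keeps its last pose, push and grip.
It fails at once if the lever is pushed before the die plate is home (value of joint run_lever above 0.06 rad and (z of die_plate in the frame of die_slot above 0.008 m or horizontal distance between die_plate and die_slot above 0.012 m)).
It fails at once if the die plate is dropped (contact force between the fingers and die_plate below 0.1 N and linear speed of die_plate above 0.5 m/s).
It fails at once if the mug is moved or tipped (distance of mug from where it was at the start of the episode above 0.03 m or angle between mug's own z axis and vertical above 0.5 rad).
It fails at once if the wood block is moved or tipped (distance of wood_block from where it was at the start of the episode above 0.03 m or angle between wood_block's own z axis and vertical above 0.5 rad).
It also fails if it takes over 48 s, if anything falls off the work surface, if the arm or the gripper's body presses on something with over 40 N, if the wrist force passes 120 N, or if a joint passes its speed limit or range.

## Working session

There is one attempt and no reset: what is moved stays moved. The work goes in short steps, Python scripts to look and compute and a tool call to move; the robot and the scene stay as the last step left them, time stands still between calls to the robot, and variables do not carry over. Pictures are saved under pics/ and viewed, at most 10 in all, crops included, and the job is handed in when it is done.

Besides the shell and the picture viewer there is one more tool, called after ">>>" as a command line: name --argument value ..., lists and objects as JSON in quotes. apply_moves: Moves the arm, as the interface text tells. Its arguments: {"type":"object","properties":{"deltas":{"type":"array"},"gripper":{"type":"number"},"newtons":{"type":"number"}},"required":["deltas"]}

```bash
ls; mkdir -p pics; python3 - <<'E'
from workcell import arm
import cv2, numpy as np
np.set_printoptions(precision=4,suppress=True)
print(arm.get_obs())
for n in ["scene","side","wrist"]:
    im=arm.snapshot(n); cv2.imwrite(f"pics/{n}0.png",im[:,:,::-1]); i=arm.camera_info(n)
    print(n,i)
a=[cv2.imread(f"pics/{n}0.png") for n in ["scene","side"]]
for n,x in zip(["scene","side"],a): cv2.imwrite(f"pics/{n}0b.png",cv2.resize(x,(800,600),interpolation=cv2.INTER_CUBIC))
E
```

```text
pics
{'time_s': 0.0, 'joint_pos': array([ 0.9505,  0.2074,  1.5429, -0.    ,  1.3935, -0.1505]), 'joint_velocities': array([-0.0014,  0.0003,  0.0002,  0.0013,  0.0004,  0.0008]), 'effort': array([  0.0007, -37.0873, -28.142 ,   0.0698,   0.0362,  -0.0002]), 'ee_pos': array([0.2599, 0.512 , 0.2043]), 'orientation': array([-0.0004,  0.2327,  0.9725, -0.001 ]), 'ft_force': array([-0.0907, -0.3596,  0.3103]), 'moment': array([ 0.0197, -0.0116,  0.0103]), 'grip_force': 0.0, 'grip_width': 0.09410705168445929}
scene {'fx': 464.76311375789544, 'fy': 464.76311375789544, 'cx': 284.18838608833863, 'cy': 203.90055324492712, 'extrinsics': array([[ 0.7771,  0.6294,  0.0012, -0.3431],
       [ 0.4476, -0.5513, -0.704 , -0.1578],
       [-0.4424,  0.5476, -0.7102,  1.3858],
       [ 0.    ,  0.    ,  0.    ,  1.    ]])}
side {'fx': 521.344109007162, 'fy': 521.344109007162, 'cx': 275.3768757215418, 'cy': 211.53512597473608, 'extrinsics': array([[ 0.9996, -0.0268,  0.0062, -0.4627],
       [-0.0127, -0.6485, -0.7611,  0.049 ],
       [ 0.0244,  0.7608, -0.6486,  1.4942],
       [ 0.    ,  0.    ,  0.    ,  1.    ]])}
wrist {'fx': 330.50990621748, 'fy': 330.50990621748, 'cx': 278.383468285633, 'cy': 214.7203789752385, 'tool_from_camera': array([[-0.    , -0.9566, -0.2913,  0.0851],
       [ 1.    ,  0.0001, -0.0003,  0.    ],
       [ 0.0003, -0.2913,  0.9566, -0.1803],
       [ 0.    ,  0.    ,  0.    ,  1.    ]])}
```

View pics/scene0b.png

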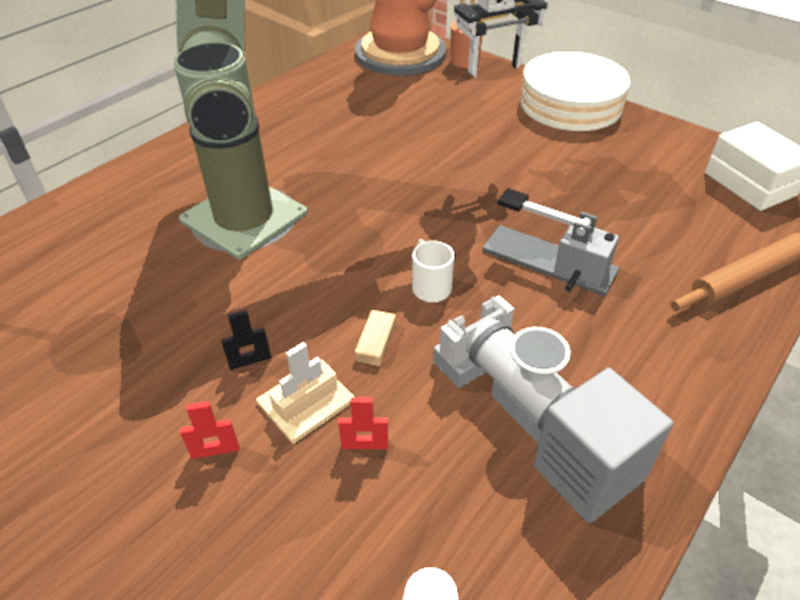

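View pics/side0b.png

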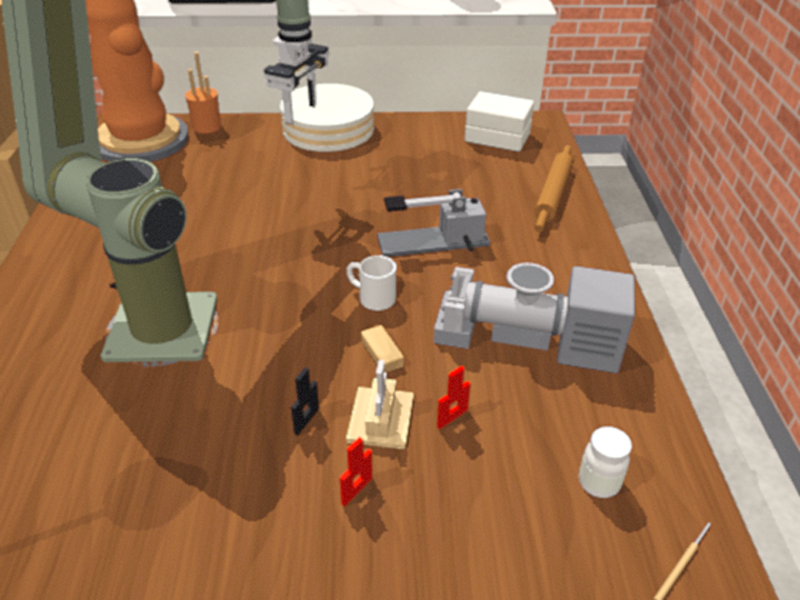

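Candidates for the plate in the scene view (800x600): bare aluminium one in the stand (300,370), black (244,342), red (208,432), red (364,426). The one in the stand is the one meant. The extruder holder is at about (475,335), the lever pad at (513,200), the mug at (433,270) and the block at (376,338). Next come the close crops.

```bash
python3 - <<'E'
import cv2, numpy as np
s=cv2.imread("pics/scene0.png"); d=cv2.imread("pics/side0.png")
def c(im,u,v): 
    x=cv2.resize(im[v:v+75,u:u+100],(400,300),interpolation=cv2.INTER_CUBIC)
    for k in range(0,100,20): cv2.putText(x,str(u+k),(k*4,10),0,.35,(0,255,255),1); cv2.line(x,(k*4,12),(k*4,18),(0,255,255),1)
    for k in range(0,75,15): cv2.putText(x,str(v+k),(0,k*4+4),0,.35,(0,255,0),1); cv2.line(x,(24,k*4),(30,k*4),(0,255,0),1)
    return x
cv2.imwrite("pics/m1.png",np.vstack([np.hstack([c(s,165,238),c(s,300,200)]),np.hstack([c(d,220,250),c(d,295,180)])]))
E
```

```text
(no output)
```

View pics/m1.png

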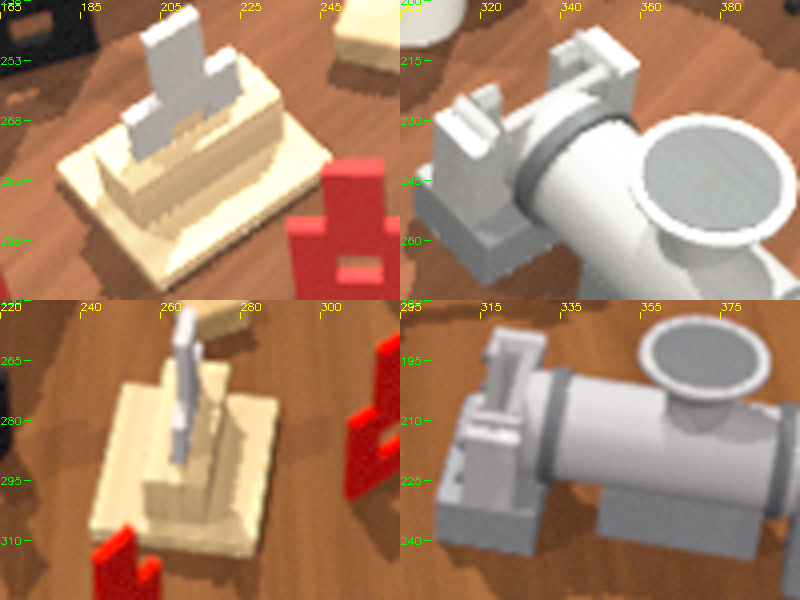

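The crops show that the aluminium plate stands in the plywood stand, with the tab top at scene (207,242) and side (266,252). The extruder holder is empty, with its top corners at scene (309,228), (321,237), (348,207) and (359,216).

```bash
cat > h.py <<'E'
import numpy as np, cv2
from workcell import arm
from scipy.spatial.transform import Rotation as R
np.set_printoptions(precision=4,suppress=True)
def cam(n,obs=None):
    i=arm.camera_info(n); K=np.array([[i['fx'],0,i['cx']],[0,i['fy'],i['cy']],[0,0,1]])
    if n=='wrist':
        o=obs or arm.get_obs(); T=np.eye(4); q=np.array(o['orientation'])
        T[:3,:3]=R.from_quat(np.r_[q[1:],q[0]]).as_matrix(); T[:3,3]=o['ee_pos']
        return K,np.linalg.inv(T@i['tool_from_camera'])
    return K,np.array(i['extrinsics'])
def plane(c,uv,z):
    K,E=c; C=-E[:3,:3].T@E[:3,3]; d=(E[:3,:3].T@np.linalg.inv(K)@np.r_[uv,1.]); return C+d*(z-C[2])/d[2]
def tri(c1,u1,c2,u2):
    P=[K@E[:3] for K,E in (c1,c2)]
    X=cv2.triangulatePoints(P[0],P[1],np.array(u1,float),np.array(u2,float))[:,0]; return X[:3]/X[3]
def proj(c,p):
    K,E=c; q=K@(E[:3,:3]@np.array(p)+E[:3,3]); return q[:2]/q[2]
E
python3 - <<'E'
from h import *
s=cam('scene'); d=cam('side')
print('tabtop',tri(s,(207.2,242),d,(266.3,252.3)))
for u in [(179.5,279),(205.8,309),(248.3,276.5)]: print('base scene',plane(s,u,.012))
for u in [(251.5,270.8),(289.5,275),(283.3,311.5),(243,306.5)]: print('base side',plane(d,u,.012))
for u in [(200.75,243.5),(213.75,240.5)]: print('tab',plane(s,u,.132))
for u in [(309.3,228),(321.3,237.5),(348,207),(359.5,216.3)]: print('holder scene',plane(s,u,.110))
for u in [(317,187.5),(331.5,188.5),(312,212.5),(325,215)]: print('holder side',plane(d,u,.110))
f=1/1.42857
print('pad',tri(s,np.array((513,200))*f,d,np.array((396,203))*f))
for u in [(484,248),(507,229),(610,289)]: print('lev base sc',plane(s,np.array(u)*f,.012))
for u in [(380,253),(379,234),(488,242)]: print('lev base sd',plane(d,np.array(u)*f,.012))
print('mug',tri(s,np.array((433,255))*f,d,np.array((378,266))*f))
print('block',plane(s,np.array((376,336))*f,.028),plane(d,np.array((382,346))*f,.028))
E
```

```text
tabtop [ 0.4351 -0.2452  0.1369]
base scene [ 0.3806 -0.2989  0.012 ]
base scene [ 0.4825 -0.3162  0.012 ]
base scene [ 0.4962 -0.1963  0.012 ]
base side [ 0.3957 -0.184   0.012 ]
base side [ 0.4939 -0.2008  0.012 ]
base side [ 0.4733 -0.3189  0.012 ]
base side [ 0.376  -0.3015  0.012 ]
tab [ 0.427  -0.2569  0.132 ]
tab [ 0.4421 -0.2342  0.132 ]
holder scene [ 0.5647 -0.0645  0.11  ]
holder scene [ 0.6013 -0.0702  0.11  ]
holder scene [0.595  0.0434 0.11  ]
holder scene [0.6313 0.0351 0.11  ]
holder side [0.5804 0.0394 0.11  ]
holder side [0.6207 0.0341 0.11  ]
holder side [ 0.5576 -0.0684  0.11  ]
holder side [ 0.5912 -0.0792  0.11  ]
pad [0.4757 0.2785 0.1065]
lev base sc [0.4571 0.2229 0.012 ]
lev base sc [0.4605 0.2999 0.012 ]
lev base sc [0.7005 0.2747 0.012 ]
lev base sd [0.4388 0.2226 0.012 ]
lev base sd [0.4374 0.2961 0.012 ]
lev base sd [0.6859 0.2601 0.012 ]
mug [0.4338 0.0863 0.0788]
block [ 0.4512 -0.092   0.028 ] [ 0.4385 -0.0942  0.028 ]
```

>>> apply_moves --deltas '[[[-0.65,-0.216,-0.19],[0,0,1.0]],[[-0.65,-0.216,-0.19],[0,0,1.0]],[[-0.65,-0.216,-0.19],[0,0,1.0]],[[-0.65,-0.216,-0.19],[0,0,1.0]],[[-0.65,-0.216,-0.19],[0,0,1.0]],[[-0.65,-0.216,-0.19],[0,0,1.0]],[[-0.65,-0.216,-0.19],[0,0,1.0]],[[-0.65,-0.216,-0.19],[0,0,1.0]],[[-0.65,-0.216,-0.19],[0,0,1.0]],[[-0.65,-0.216,-0.19],[0,0,1.0]]]' --gripper -1

```text
time_s: 0.98
ee_pos: [0.5049, 0.2659, 0.3017]
orientation: [0.002, 0.479, 0.878, 0.001]
ft_force: [0.2, 0.5, -0.2]
grip_width: 0.0934
grip_force: 0.0
```

```bash
cat >> h.py <<'E'
import pickle
def shot(name):
    o=arm.get_obs(); im=arm.snapshot('wrist')[:,:,::-1]; cv2.imwrite(f'pics/{name}.png',im); pickle.dump((cam('wrist',o)),open(f'pics/{name}.pkl','wb')); return o
def load(name): return pickle.load(open(f'pics/{name}.pkl','rb'))
def go(p,yaw):
    """shift/turn units to reach TCP p, tool y at yaw deg (tool down)"""
    o=arm.get_obs(); q=np.array(o['orientation']); Rm=R.from_quat(np.r_[q[1:],q[0]]).as_matrix()
    a=np.radians(yaw); y=np.array([np.cos(a),np.sin(a),0]); z=np.array([0,0,-1.]); T=np.c_[np.cross(y,z),y,z]
    print('t',round(o['time_s'],2),'pos',o['ee_pos'],'yaw',np.degrees(np.arctan2(Rm[1,1],Rm[0,1])).round(2),'f',o['ft_force'],'w',round(o['grip_width'],4),'g',round(o['grip_force'],1))
    print('shift',Rm.T@(np.array(p)-o['ee_pos'])/.5,'turn',np.degrees(R.from_matrix(Rm.T@T).as_rotvec())/30)
E
python3 - <<'E'
from h import *
shot('w_lev'); go((.595,-.015,.30),5)
E
```

```text
t 1.03 pos [0.5028 0.2677 0.3007] yaw 32.85 f [-0.5924 -1.0736 -0.0498] w 0.0938 g 0.0
shift [-0.575  -0.1517  0.0014] turn [ 0.0013 -0.0003  0.9282]
```

>>> apply_moves --deltas '[[[-0.575,-0.152,0],[0,0,0.93]],[[-0.575,-0.152,0],[0,0,0.93]],[[-0.575,-0.152,0],[0,0,0.93]],[[-0.575,-0.152,0],[0,0,0.93]],[[-0.575,-0.152,0],[0,0,0.93]],[[-0.575,-0.152,0],[0,0,0.93]],[[-0.575,-0.152,0],[0,0,0.93]],[[-0.575,-0.152,0],[0,0,0.93]],[[-0.575,-0.152,0],[0,0,0.93]],[[-0.575,-0.152,0],[0,0,0.93]]]'

```text
time_s: 1.87
ee_pos: [0.5937, -0.0115, 0.2995]
orientation: [-0.001, 0.674, 0.739, -0.0]
ft_force: [-0.6, 0.4, -0.2]
grip_width: 0.0943
grip_force: 0.0
```

```bash
python3 - <<'E'
from h import *
shot('w_ext'); go((.435,-.248,.30),-9.65)
E
```

```text
t 1.92 pos [ 0.5937 -0.0109  0.2999] yaw 5.3 f [ 0.1029 -0.1173 -0.1302] w 0.094 g 0.0
shift [-0.4429 -0.3599 -0.0004] turn [-0.0028 -0.0025  0.4984]
```

>>> apply_moves --deltas '[[[-0.443,-0.36,0],[0,0,0.5]],[[-0.443,-0.36,0],[0,0,0.5]],[[-0.443,-0.36,0],[0,0,0.5]],[[-0.443,-0.36,0],[0,0,0.5]],[[-0.443,-0.36,0],[0,0,0.5]],[[-0.443,-0.36,0],[0,0,0.5]],[[-0.443,-0.36,0],[0,0,0.5]],[[-0.443,-0.36,0],[0,0,0.5]],[[-0.443,-0.36,0],[0,0,0.5]],[[-0.443,-0.36,0],[0,0,0.5]]]'

```text
time_s: 2.75
ee_pos: [0.4359, -0.2481, 0.3006]
orientation: [-0.0, 0.764, 0.645, 0.001]
ft_force: [-0.0, 0.3, -0.1]
grip_width: 0.0939
grip_force: 0.0
```

```bash
python3 - <<'E'
from h import *
shot('w_st'); go((.435,-.248,.30),-9.65)
def c(n,u,v,w,h,W,H):
    im=cv2.imread(f'pics/{n}.png'); f=W/w
    x=cv2.resize(im[v:v+h,u:u+w],(W,H),interpolation=cv2.INTER_CUBIC)
    for k in range(0,w,20): cv2.putText(x,str(u+k),(int(k*f),9),0,.32,(0,255,255),1); cv2.line(x,(int(k*f),10),(int(k*f),15),(0,255,255),1)
    for k in range(0,h,20): cv2.putText(x,str(v+k),(0,int(k*f)+4),0,.32,(0,255,0),1); cv2.line(x,(22,int(k*f)),(28,int(k*f)),(0,255,0),1)
    return x
cs,ce,cl=load('w_st'),load('w_ext'),load('w_lev')
us=[proj(cs,(.435,-.248,.08)),proj(ce,(.593,-.016,.11)),proj(cl,(.4757,.26,.12))]; print(us)
t=[]
for n,u,(w,h) in zip(['w_st','w_ext','w_lev'],us,[(200,150)]*3):
    x0=int(np.clip(u[0]-w/2,0,560-w)); y0=int(np.clip(u[1]-h/2,0,420-h)); t.append(c(n,x0,y0,w,h,400,300))
t.append(cv2.resize(cv2.imread('pics/w_lev.png'),(400,300)))
cv2.imwrite('pics/m2.png',np.vstack([np.hstack(t[:2]),np.hstack(t[2:])]))
E
```

```text
t 2.8 pos [ 0.4361 -0.2479  0.3005] yaw -9.64 f [-0.1227 -0.0977  0.8282] w 0.0938 g 0.0
shift [-0.0006 -0.0021  0.0011] turn [ 0.0009 -0.0014  0.0002]
[array([277.2704, 186.5114]), array([277.5178, 195.8994]), array([252.9264, 183.4677])]
```

View pics/m2.png

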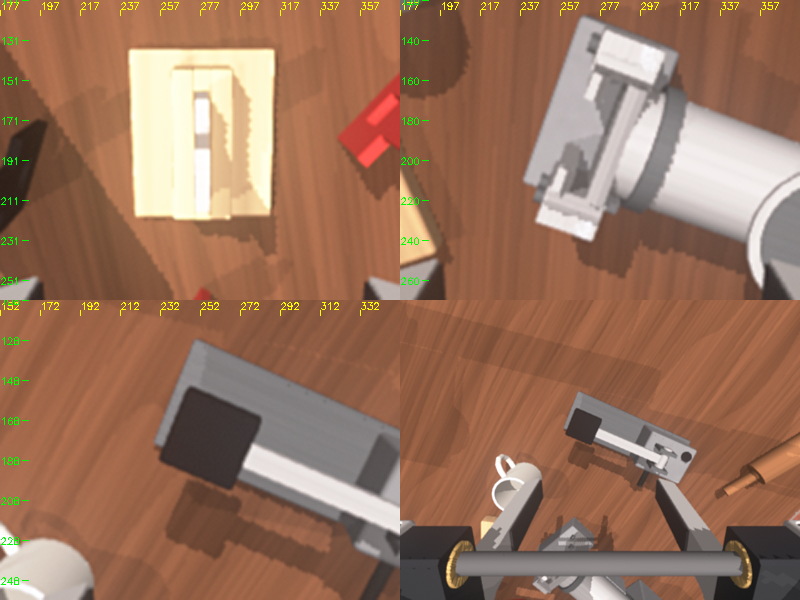

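The montage shows the stand square in the picture, with its base corners at wrist (242,136), (314,136), (312,219) and (244,219), and the tab top centred at (278,199). The holder's top blocks are at (278,132), (315,146) and (245,226), (273,240). The pad's corners are (247,151), (283,166), (268,203) and (232,188). No other aluminium plate is in sight.

```bash
python3 - <<'E'
from h import *
cs,ce,cl=load('w_st'),load('w_ext'),load('w_lev'); sc,sd=cam('scene'),cam('side')
for u in [(242,136),(314,136),(312.5,219),(244,219)]: print('base',plane(cs,u,.012)[:2])
print('tab',plane(cs,(278,199.2),.132)[:2],'shoulder +y end',plane(cs,(278.2,157),.082)[:2])
print('tab tri scene/wrist',tri(sc,(207.2,242),cs,(278,199.2)), tri(sd,(266.3,252.3),cs,(278,199.2)))
for u in [(278,132.5),(315.5,146),(245.5,226.5),(273,240)]: print('holder',plane(ce,u,.11)[:2])
print('holder tri', tri(sc,(348,207),ce,(278,132.5)), tri(sc,(359.5,216.3),ce,(315.5,146)))
P=[plane(cl,u,.12)[:2] for u in [(247,151.5),(283,166.5),(268.5,203),(232,188)]]; print('pad',P,np.mean(P,0))
f=1/1.42857
print('pad tri',tri(sc,np.array((513,200))*f,cl,(257.6,177)))
E
python3 - <<'E'
import cv2,sys
sys.path.insert(0,'.')
im=cv2.imread('pics/w_ext.png')[115:250,220:345]
x=cv2.resize(im,None,fx=4.4,fy=4.4,interpolation=cv2.INTER_CUBIC)
for k in range(0,125,10): cv2.putText(x,str(220+k),(int(k*4.4),9),0,.32,(0,255,255),1); cv2.line(x,(int(k*4.4),10),(int(k*4.4),15),(0,255,255),1)
for k in range(0,135,10): cv2.putText(x,str(115+k),(0,int(k*4.4)+4),0,.32,(0,255,0),1); cv2.line(x,(22,int(k*4.4)),(28,int(k*4.4)),(0,255,0),1)
cv2.imwrite('pics/ext_zoom.png',x)
E
```

```text
base [ 0.3965 -0.1839]
base [ 0.4946 -0.2006]
base [ 0.4758 -0.3196]
base [ 0.3753 -0.3024]
tab [ 0.4353 -0.2511] shoulder +y end [ 0.4423 -0.2123]
tab tri scene/wrist [ 0.437  -0.2486  0.1368] [ 0.4345 -0.2483  0.1431]
holder [0.5871 0.0546]
holder [0.6295 0.044 ]
holder [ 0.5587 -0.0565]
holder [ 0.5925 -0.0705]
holder tri [0.5883 0.0545 0.0971] [0.6288 0.0425 0.1021]
pad [array([0.452 , 0.2865]), array([0.4936, 0.2939]), array([0.5023, 0.2503]), array([0.4587, 0.243 ])] [0.4766 0.2684]
pad tri [0.4792 0.2689 0.1126]
```

View pics/ext_zoom.png

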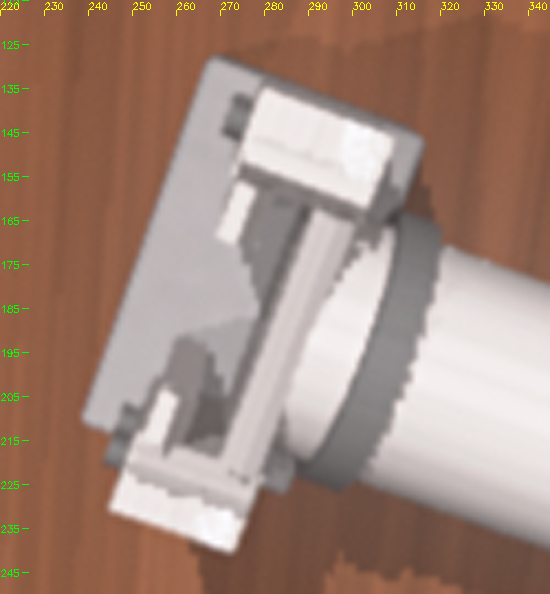

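```bash
python3 - <<'E'
from h import *
ce=load('w_ext'); P=[plane(ce,u,.11)[:2] for u in [(280.2,135),(309.3,145),(273.4,240),(245,230.5)]]
for p in P: print(p)
print('c',np.mean(P,0),(P[0]+P[2])/2,(P[1]+P[3])/2)
for a,b in [(0,1),(3,2),(3,0),(2,1)]:
    d=P[b]-P[a]; print(np.linalg.norm(d),np.degrees(np.arctan2(d[1],d[0])))
# base front-edge line direction & slot-wall strip direction
for z,u,v in [(.01,(269,128),(239,210)),(.11,(292,163),(271,219)),(.11,(300,166),(277,224))]:
    d=plane(ce,u,z)-plane(ce,v,z); print('y dir',np.degrees(np.arctan2(d[1],d[0]))-90, np.linalg.norm(d), plane(ce,u,z),plane(ce,v,z))
E
```

```text
[0.5898 0.0522]
[0.6226 0.0444]
[ 0.593  -0.0704]
[ 0.5584 -0.0615]
c [ 0.5909 -0.0088] [ 0.5914 -0.0091] [ 0.5905 -0.0085]
0.03374706420149465 -13.26283026672081
0.03573834927515145 -14.469124249607356
0.11792032778442346 74.57210371597516
0.11861427255654255 75.54324624166144
y dir -15.890360649297776 0.12585736790389956 [0.5745 0.0545 0.01  ] [ 0.54   -0.0666  0.01  ]
y dir -14.77573402605698 0.06979143015091537 [0.6057 0.023  0.11  ] [ 0.5879 -0.0444  0.11  ]
y dir -15.458508039734909 0.07312944892427088 [0.615  0.0205 0.11  ] [ 0.5955 -0.05    0.11  ]
```

```bash
python3 - <<'E'
from h import *
# grasp: TCP 19 mm beyond grasp point
go((.4354,-.2513,.101),-9.66)
E
```

```text
t 2.8 pos [ 0.4361 -0.2479  0.3005] yaw -9.64 f [-0.1227 -0.0977  0.8282] w 0.0938 g 0.0
shift [-0.0073 -0.0004  0.3991] turn [ 0.0009 -0.0014  0.0005]
```

>>> apply_moves --deltas '[[[-0.007,0,0.08],[0,0,0]],[[-0.007,0,0.16],[0,0,0]],[[-0.007,0,0.24],[0,0,0]],[[-0.007,0,0.31],[0,0,0]],[[-0.007,0,0.37],[0,0,0]],[[-0.007,0,0.4],[0,0,0]],[[-0.007,0,0.417],[0,0,0]],[[-0.007,0,0.417],[0,0,0]],[[-0.007,0,0.417],[0,0,0]]]'

```text
time_s: 3.55
ee_pos: [0.4357, -0.2527, 0.0925]
orientation: [0.0, 0.764, 0.645, 0.0]
ft_force: [0.4, -0.3, -0.1]
grip_width: 0.0941
grip_force: 0.0
```

>>> apply_moves --deltas '[[[0,0,0],[0,0,0]],[[0,0,0],[0,0,0]],[[0,0,0],[0,0,0]],[[0,0,0],[0,0,0]],[[0,0,0],[0,0,0]],[[0,0,0],[0,0,0]],[[0,0,0],[0,0,0]],[[0,0,0],[0,0,0]]]' --gripper 1 --newtons 30

```text
time_s: 4.22
ee_pos: [0.4346, -0.2535, 0.092]
orientation: [0.0, 0.765, 0.644, 0.0]
ft_force: [-0.5, -1.0, -0.6]
grip_width: 0.044
grip_force: 0.0
```

>>> apply_moves --deltas '[[[0,0,0],[0,0,0]],[[0,0,0],[0,0,0]],[[0,0,0],[0,0,0]],[[0,0,0],[0,0,0]],[[0,0,0],[0,0,0]],[[0,0,0],[0,0,0]],[[0,0,0],[0,0,0]],[[0,0,0],[0,0,0]],[[0,0,0],[0,0,0]],[[0,0,0],[0,0,0]]]'

```text
time_s: 5.05
ee_pos: [0.4346, -0.2534, 0.0919]
orientation: [-0.0, 0.765, 0.644, -0.0]
ft_force: [-0.6, -0.4, -0.7]
grip_width: 0.0076
grip_force: 30.0
```

>>> apply_moves --deltas '[[[0,0,-0.02],[0,0,0]],[[0,0,-0.06],[0,0,0]],[[0,0,-0.1],[0,0,0]],[[0,0,-0.16],[0,0,0]],[[0,0,-0.22],[0,0,0]],[[0,0,-0.28],[0,0,0]],[[0,0,-0.32],[0,0,0]],[[0,0,-0.34],[0,0,0]],[[0,0,-0.34],[0,0,0]]]'

```text
time_s: 5.8
ee_pos: [0.4359, -0.2544, 0.2653]
orientation: [0.003, 0.765, 0.644, 0.001]
ft_force: [0.7, 0.5, -1.2]
grip_width: 0.0078
grip_force: 30.0
```

```bash
python3 - <<'E'
from h import *
# tab centre was 2 mm on the +y side of TCP along tool x; aim TCP over slot
a=np.radians(-14.9)
go((.591,-.009-.002,.262),-14.9)
E
```

```text
t 5.8 pos [ 0.4359 -0.2544  0.2653] yaw -9.81 f [ 0.6853  0.5043 -1.225 ] w 0.0078 g 30.0
shift [0.5326 0.2227 0.0061] turn [0.0103 0.0054 0.1696]
```

>>> apply_moves --deltas '[[[0.05,0.02,0],[0,0,0.02]],[[0.12,0.05,0],[0,0,0.04]],[[0.19,0.08,0],[0,0,0.07]],[[0.26,0.11,0],[0,0,0.1]],[[0.33,0.14,0],[0,0,0.12]],[[0.4,0.17,0],[0,0,0.14]],[[0.46,0.195,0],[0,0,0.16]],[[0.51,0.213,0],[0,0,0.17]],[[0.533,0.223,0],[0,0,0.17]],[[0.533,0.223,0],[0,0,0.17]]]'

```text
time_s: 6.63
ee_pos: [0.5897, -0.0076, 0.2596]
orientation: [-0.001, 0.792, 0.611, -0.001]
ft_force: [-0.7, -0.8, -0.9]
grip_width: 0.0079
grip_force: 30.0
```

>>> apply_moves --deltas '[[[0,0,0],[0,0,0]],[[0,0,0],[0,0,0]],[[0,0,0],[0,0,0]],[[0,0,0],[0,0,0]]]'

```text
time_s: 6.97
ee_pos: [0.5894, -0.0113, 0.262]
orientation: [0.0, 0.794, 0.608, -0.0]
ft_force: [0.8, 0.3, -0.9]
grip_width: 0.008
grip_force: 30.0
```

```bash
python3 - <<'E'
from h import *
shot('w_car'); go((.591,-.011,.262),-14.9)
s=arm.snapshot('side')[:,:,::-1]; cv2.imwrite('pics/side1.png',s); s2=arm.snapshot('scene')[:,:,::-1]; cv2.imwrite('pics/scene1.png',s2)
im=cv2.imread('pics/w_car.png')
def c(im,u,v,w,h,f):
    x=cv2.resize(im[v:v+h,u:u+w],(int(w*f),int(h*f)),interpolation=cv2.INTER_CUBIC)
    for k in range(0,w,20): cv2.putText(x,str(u+k),(int(k*f),9),0,.32,(0,255,255),1); cv2.line(x,(int(k*f),10),(int(k*f),15),(0,255,255),1)
    for k in range(0,h,20): cv2.putText(x,str(v+k),(0,int(k*f)+4),0,.32,(0,255,0),1); cv2.line(x,(22,int(k*f)),(28,int(k*f)),(0,255,0),1)
    return x
cv2.imwrite('pics/m3.png',np.hstack([c(im,210,110,130,200,3),np.vstack([c(s,285,140,133,100,3),c(s2,280,170,133,100,3)])]))
E
```

```text
t 7.02 pos [ 0.5896 -0.0111  0.2621] yaw -15.03 f [ 0.6821 -0.5102 -0.8254] w 0.0075 g 30.0
shift [0.001  0.0027 0.0003] turn [ 0.0004  0.0004 -0.0043]
```

View pics/m3.png

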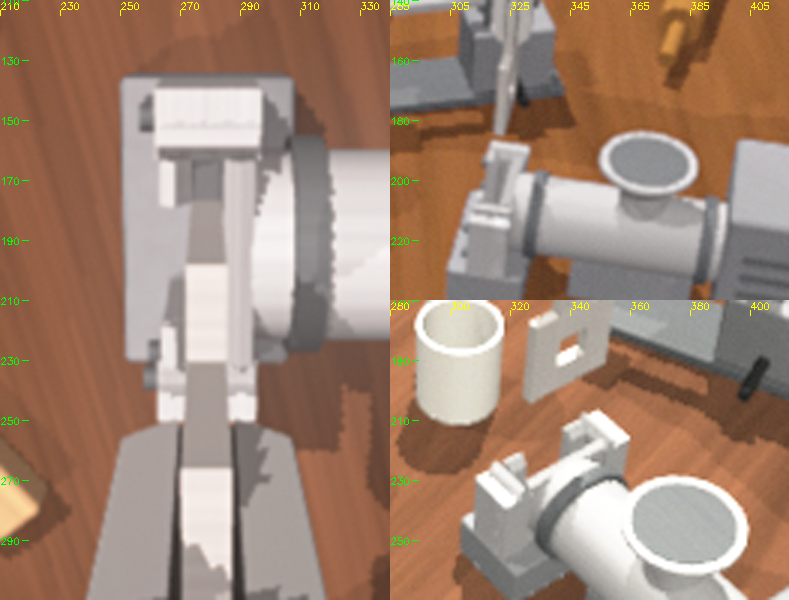

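The picture shows the plate edge-on, nearly centred over the slot. The holder's white top spans columns 262-297, with its outer ends at rows 139 and 250. The plate's +y shoulder edge is at row 197, its tab's +y top edge at row 266, and its lower +y corner near row 177.

```bash
python3 - <<'E'
from h import *
c=load('w_car'); o=arm.get_obs(); p=o['ee_pos']; q=np.array(o['orientation']); Rm=R.from_quat(np.r_[q[1:],q[0]]).as_matrix()
def t(u,z): return (Rm.T@(plane(c,u,z)-p)*1000).round(1)
print('holder ends, corners', [t(u,.11) for u in [(261.7,139.3),(297.3,139.3),(262.3,250),(295.7,250)]])
print('shoulder +y edge (want +35)',t((278.8,197.3),p[2]-.010),'tab +y edge (want 15)',t((278.7,266),p[2]+.040),'lower +y corner',t((278.8,177),p[2]-.08))
E
```

```text
holder ends, corners [array([ 60.9, -16.3, 152.2]), array([ 60.9,  18.7, 152.2]), array([-56.6, -17.5, 152.2]), array([-56.6,  18.8, 152.2])]
shoulder +y edge (want +35) [37.4  0.2 10. ] tab +y edge (want 15) [ 16.9   0.  -40. ] lower +y corner [36.7  0.3 80. ]
```

>>> apply_moves --deltas '[[[0,0.0016,0],[0,0,0]],[[0,0.0016,0.04],[0,0,0]],[[0,0.0016,0.08],[0,0,0]],[[0,0.0016,0.1],[0,0,0]],[[0,0.0016,0.12],[0,0,0]],[[0,0.0016,0.135],[0,0,0]],[[0,0.0016,0.15],[0,0,0]],[[0,0.0016,0.165],[0,0,0]],[[0,0.0016,0.18],[0,0,0]],[[0,0.0016,0.18],[0,0,0]]]'

```text
time_s: 7.95
ee_pos: [0.5902, -0.0114, 0.171]
orientation: [0.001, 0.793, 0.609, -0.001]
ft_force: [-1.0, -2.8, -3.3]
grip_width: 0.0076
grip_force: 30.0
```

>>> apply_moves --deltas '[[[0,0,0.015],[0,0,0]],[[0,0,0.03],[0,0,0]],[[0,0,0.045],[0,0,0]],[[0,0,0.06],[0,0,0]],[[0,0,0.075],[0,0,0]],[[0,0,0.085],[0,0,0]],[[0,0,0.094],[0,0,0]],[[0,0,0.099],[0,0,0]],[[0,0,0.102],[0,0,0]],[[0,0,0.102],[0,0,0]]]'

```text
time_s: 8.78
ee_pos: [0.5909, -0.0118, 0.121]
orientation: [0.001, 0.793, 0.609, -0.001]
ft_force: [-0.6, -6.2, -0.4]
grip_width: 0.0077
grip_force: 30.0
```

>>> apply_moves --deltas '[[[-0.0015,0,0.001],[0,0,0]],[[-0.002,0,0.003],[0,0,0]],[[-0.002,0,0.004],[0,0,0]],[[-0.002,0,0.004],[0,0,0]]]'

```text
time_s: 9.12
ee_pos: [0.591, -0.0118, 0.1199]
orientation: [0.001, 0.793, 0.609, 0.0]
ft_force: [-2.9, -4.6, 3.7]
grip_width: 0.0076
grip_force: 30.0
```

>>> apply_moves --deltas '[[[0,0,0],[0,0,0]],[[0,0,0],[0,0,0]],[[0,0,0],[0,0,0]],[[0,0,0],[0,0,0]],[[0,0,0],[0,0,0]]]'

```text
time_s: 9.53
ee_pos: [0.591, -0.0118, 0.1199]
orientation: [0.001, 0.793, 0.609, -0.0]
ft_force: [-1.9, -6.0, 4.3]
grip_width: 0.0079
grip_force: 30.0
```

```bash
python3 - <<'E'
from h import *
go((.591,-.012,.12),-15)
s=arm.snapshot('side')[:,:,::-1]; s2=arm.snapshot('scene')[:,:,::-1]
def c(im,u,v,w,h,f): return cv2.resize(im[v:v+h,u:u+w],(int(w*f),int(h*f)),interpolation=cv2.INTER_CUBIC)
cv2.imwrite('pics/m4.png',np.hstack([c(s,285,150,80,100,5),c(s2,295,170,80,100,5)]))
E
```

```text
t 9.53 pos [ 0.591  -0.0118  0.1199] yaw -14.92 f [-1.8887 -5.9632  4.3071] w 0.0079 g 30.0
shift [-0.0003  0.0002 -0.0002] turn [0.003  0.0023 0.0026]
```

View pics/m4.png

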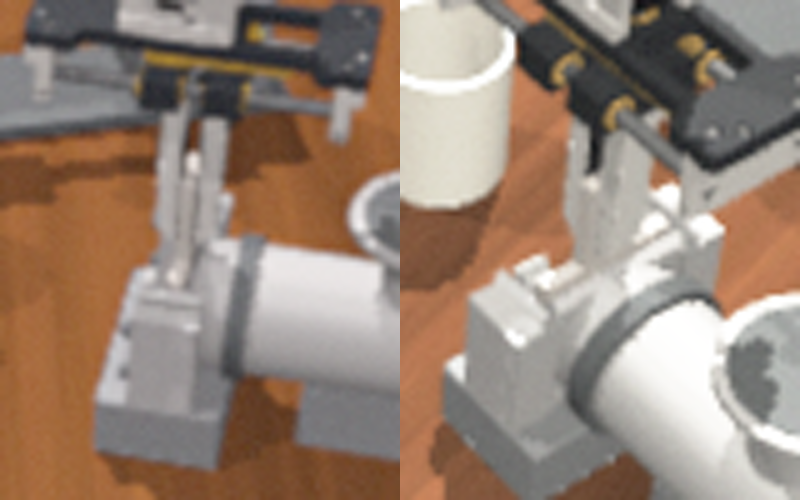

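The plate looks seated in the holder, with its shoulders flush with the top (side crop (175,280), scene crop (550,290)). One small extra push will confirm the floor.

>>> apply_moves --deltas '[[[0,0,0.001],[0,0,0]],[[0,0,0.003],[0,0,0]],[[0,0,0.003],[0,0,0]],[[0,0,0.003],[0,0,0]]]'

```text
time_s: 9.97
ee_pos: [0.591, -0.0119, 0.1199]
orientation: [0.001, 0.793, 0.609, -0.0]
ft_force: [-5.1, -4.5, 9.9]
grip_width: 0.0079
grip_force: 30.0
```

>>> apply_moves --deltas '[[[0,0,-0.003],[0,0,0]],[[0,0,-0.003],[0,0,0]],[[0,0,-0.003],[0,0,0]],[[0,0,-0.003],[0,0,0]],[[0,0,-0.003],[0,0,0]],[[0,0,-0.003],[0,0,0]],[[0,0,-0.003],[0,0,0]],[[0,0,-0.003],[0,0,0]]]' --gripper 0.2

```text
time_s: 10.63
ee_pos: [0.5904, -0.0108, 0.1188]
orientation: [-0.0, 0.793, 0.609, -0.0]
ft_force: [-0.5, -0.8, 0.6]
grip_width: 0.0377
grip_force: 0.0
```

>>> apply_moves --deltas '[[[0,0,-0.02],[0,0,0]],[[0,0,-0.06],[0,0,0]],[[0,0,-0.12],[0,0,0]],[[0,0,-0.18],[0,0,0]],[[0,0,-0.24],[0,0,0]],[[0,0,-0.3],[0,0,0]],[[0,0,-0.3],[0,0,0]]]'

```text
time_s: 11.22
ee_pos: [0.5945, -0.0116, 0.2781]
orientation: [0.005, 0.793, 0.609, 0.005]
ft_force: [0.8, -0.4, 1.2]
grip_width: 0.0376
grip_force: 0.0
```

```bash
python3 - <<'E'
from h import *
go((.478,.2685,.22),-10)
E
```

```text
t 11.22 pos [ 0.5945 -0.0116  0.2781] yaw -14.92 f [ 0.8141 -0.3791  1.2097] w 0.0376 g 0.0
shift [ 0.4811 -0.3711  0.1115] turn [ 0.0287 -0.0019 -0.1639]
```

>>> apply_moves --deltas '[[[0.06,-0.045,0.01],[0,0,0]],[[0.12,-0.09,0.02],[0,0,0]],[[0.18,-0.135,0.035],[0,0,0]],[[0.24,-0.18,0.05],[0,0,0]],[[0.3,-0.225,0.06],[0,0,0]],[[0.36,-0.27,0.075],[0,0,0]],[[0.42,-0.315,0.085],[0,0,0]],[[0.46,-0.345,0.095],[0,0,0]],[[0.482,-0.361,0.098],[0,0,0]],[[0.482,-0.361,0.098],[0,0,0]]]' --gripper 1 --newtons 20

```text
time_s: 12.05
ee_pos: [0.476, 0.2707, 0.2192]
orientation: [-0.001, 0.792, 0.611, -0.001]
ft_force: [-0.6, -0.1, 0.0]
grip_width: 0.0004
grip_force: 0.0
```

>>> apply_moves --deltas '[[[0,0,0],[0,0,0]],[[0,0,0],[0,0,0]],[[0,0,0],[0,0,0]]]'

```text
time_s: 12.3
ee_pos: [0.4788, 0.2673, 0.2202]
orientation: [0.0, 0.793, 0.609, 0.0]
ft_force: [0.4, -0.1, -0.3]
grip_width: 0.0004
grip_force: 0.0
```

```bash
python3 - <<'E'
from h import *
shot('w_pad'); go((.478,.2685,.13),-15)
c=load('w_pad'); print(proj(c,(.478,.2685,.12)))
s=arm.snapshot('scene')[:,:,::-1]; 
def cr(im,u,v,w,h,f):
    x=cv2.resize(im[v:v+h,u:u+w],(int(w*f),int(h*f)),interpolation=cv2.INTER_CUBIC)
    for k in range(0,w,20): cv2.putText(x,str(u+k),(int(k*f),9),0,.32,(0,255,255),1); cv2.line(x,(int(k*f),10),(int(k*f),15),(0,255,255),1)
    for k in range(0,h,20): cv2.putText(x,str(v+k),(0,int(k*f)+4),0,.32,(0,255,0),1); cv2.line(x,(22,int(k*f)),(28,int(k*f)),(0,255,0),1)
    return x
cv2.imwrite('pics/m5.png',np.hstack([cr(cv2.imread('pics/w_pad.png'),180,120,200,280,2),cr(s,300,100,130,186,3)[:560]]))
E
```

```text
t 12.35 pos [0.4788 0.2672 0.2202] yaw -15.03 f [-0.6341 -0.4399 -0.1948] w 0.0001 g 0.0
shift [ 0.002  -0.0024  0.1805] turn [ 0.0011 -0.0001 -0.001 ]
[276.846  213.4891]Traceback (most recent call last):
  File "<stdin>", line 10, in <module>
    return _nx.concatenate(arrs, 1, dtype=dtype, casting=casting)
           ~~~~~~~~~~~~~~~^^^^^^^^^^^^^^^^^^^^^^^^^^^^^^^^^^^^^^^
ValueError: all the input array dimensions except for the concatenation axis must match exactly, but along dimension 0, the array at index 0 has size 560 and the array at index 1 has size 558
```

```bash
python3 - <<'E'
from h import *
s=arm.snapshot('scene')[:,:,::-1]
def cr(im,u,v,w,h,f):
    x=cv2.resize(im[v:v+h,u:u+w],(int(w*f),int(h*f)),interpolation=cv2.INTER_CUBIC)
    for k in range(0,w,20): cv2.putText(x,str(u+k),(int(k*f),9),0,.32,(0,255,255),1); cv2.line(x,(int(k*f),10),(int(k*f),15),(0,255,255),1)
    for k in range(0,h,20): cv2.putText(x,str(v+k),(0,int(k*f)+4),0,.32,(0,255,0),1); cv2.line(x,(22,int(k*f)),(28,int(k*f)),(0,255,0),1)
    return x
cv2.imwrite('pics/m5.png',np.hstack([cr(cv2.imread('pics/w_pad.png'),180,120,200,280,2),cr(s,300,90,130,187,3)[:560]]) if 0 else np.hstack([cr(cv2.imread('pics/w_pad.png'),180,120,200,279,2),cr(s,300,90,130,186,3)]))
E
```

```text
(no output)
```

View pics/m5.png

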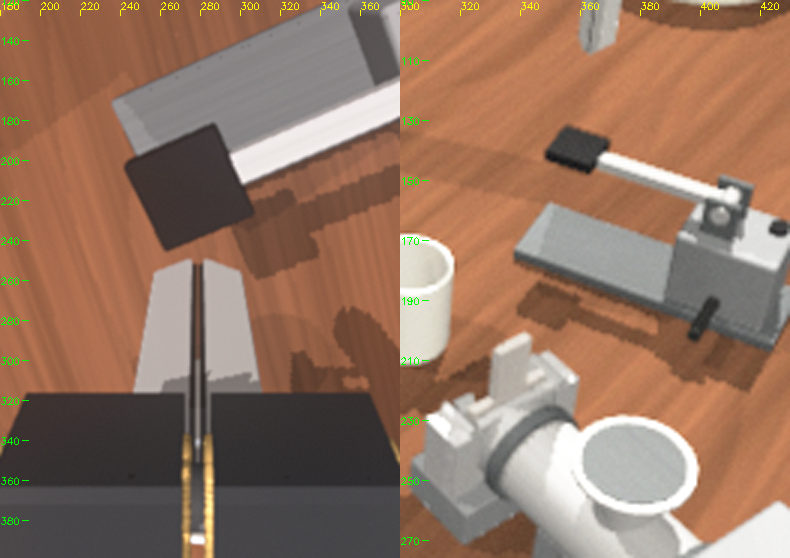

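The plate sits in the slot with its tab up (scene crop (510,365)). The pad's corners are at wrist (242,201), (287,182), (307,227) and (263,245), centred at (275,214) against the predicted (277,213), so the place is right.

>>> apply_moves --deltas '[[[0.002,-0.005,0.05],[0,0,0]],[[0.002,-0.005,0.1],[0,0,0]],[[0.002,-0.005,0.14],[0,0,0]],[[0.002,-0.005,0.17],[0,0,0]],[[0.002,-0.005,0.19],[0,0,0]],[[0.002,-0.005,0.205],[0,0,0]],[[0.002,-0.005,0.218],[0,0,0]],[[0.002,-0.005,0.23],[0,0,0]],[[0.002,-0.005,0.24],[0,0,0]],[[0.002,-0.005,0.242],[0,0,0]]]'

```text
time_s: 13.28
ee_pos: [0.476, 0.2694, 0.1]
orientation: [0.0, 0.793, 0.609, -0.0]
ft_force: [-4.9, -3.3, 8.3]
grip_width: 0.0003
grip_force: 4.5
```

>>> apply_moves --deltas '[[[0,0,0],[0,0,0]],[[0,0,0],[0,0,0]],[[0,0,0],[0,0,0]],[[0,0,0],[0,0,0]],[[0,0,0],[0,0,0]],[[0,0,0],[0,0,0]],[[0,0,0],[0,0,0]],[[0,0,0],[0,0,0]]]'

```text
time_s: 13.95
ee_pos: [0.476, 0.2695, 0.1009]
orientation: [0.0, 0.793, 0.609, -0.0]
ft_force: [-4.5, -4.0, 8.5]
grip_width: 0.0006
grip_force: 4.4
```

```bash
python3 - <<'E'
from h import *
go((.478,.2685,.099),-15)
d=arm.snapshot('side')[:,:,::-1]; s=arm.snapshot('scene')[:,:,::-1]
cv2.imwrite('pics/m6.png',np.hstack([cv2.resize(i[v:v+h,u:u+w],(400,400),interpolation=cv2.INTER_CUBIC) for i,u,v,w,h in [(d,250,110,100,100),(s,325,100,120,120)]]))
E
```

```text
t 13.95 pos [0.476  0.2695 0.1009] yaw -14.92 f [-4.4795 -4.0493  8.4805] w 0.0006 g 4.4
shift [-0.0008  0.0044  0.0037] turn [0.0002 0.0018 0.0028]
```

View pics/m6.png

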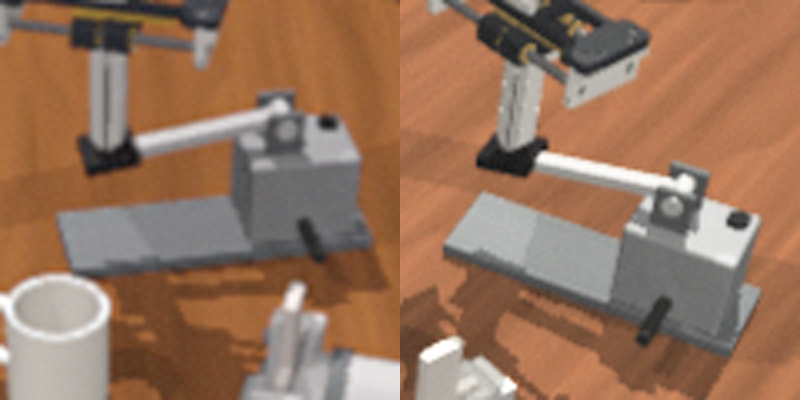

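The fingers are pressing the pad and the lever is tilted to nearly half travel, with the plate still home. I'll go 1.5 mm further down to centre it, then hold.

>>> apply_moves --deltas '[[[0,0,0.002],[0,0,0]],[[0,0,0.003],[0,0,0]],[[0,0,0.003],[0,0,0]],[[0,0,0.003],[0,0,0]],[[0,0,0.003],[0,0,0]],[[0,0,0.003],[0,0,0]],[[0,0,0.003],[0,0,0]],[[0,0,0.003],[0,0,0]],[[0,0,0.003],[0,0,0]],[[0,0,0.003],[0,0,0]]]'

```text
time_s: 14.88
ee_pos: [0.4761, 0.2695, 0.0994]
orientation: [0.0, 0.793, 0.609, -0.0]
ft_force: [-4.9, -3.3, 8.3]
grip_width: 0.0002
grip_force: 4.6
```

```bash
python3 - <<'E'
from h import *
o=arm.get_obs(); print(o['ee_pos'],o['ft_force'],o['time_s'])
if .094<o['ee_pos'][2]<.103 and o['ft_force'][2]>5: print(arm.hand_in())
E
```

```text
[0.4761 0.2695 0.0994] [-4.9483 -3.303   8.2578] 14.8833
the job is handed in; nothing more can be done
None
```

I handed the job in at 14.9 s. The die plate is seated on the slot's floor and let go, and the fingers hold the run lever at about half travel with roughly 8 N. The hand-in returned no verdict. I judged the lever angle from the tool height (0.0994 m, about 0.15 rad) and did not measure it directly.

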